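# Bring the probe slide onto the hidden diaphragm

### The arm

A 6-joint arm with a two-finger parallel gripper is mounted at the origin on the work surface. World frame = base frame: x ahead of the robot, y to its left, z up, the work surface at z = 0. Lengths are in m, angles in rad, forces in N, time in s.
With the tool pointing down it reaches from about 0.25 to 0.775 m from the base axis. Payload 8.9 kg.
Tool frame: the origin (TCP) lies midway between the tips of the shut fingers; the grasp point (between the pads) lies behind it (manip.tcp_to_grasp is the z of the grasp point in the tool frame, in m); z points along the fingers, y is the line along which they close (so a half turn about z gives the same grasp; the last joint's range is limited). The gripper opens to 85 mm and grips with 20 to 120 N. Pads are 22 mm wide; open, the fingers measure 114 mm over their backs; the gripper's body (76 mm by 85 mm) begins 54 mm behind the grasp point. The pads swing forward as they close: fully open they stand 13 mm farther back than shut.
Start: joints at [1.056, 0.291, -0.153, 1.127, 0, 1.431], TCP at [0.193, 0.488, 0.231] pointing down, gripper open.
Joint ranges: [-2.52, 2.52], [-0.91, 1.74], [-1.3, 1.37], [-1.96, 2.02], [-1.52, 1.47], [-3.14, 3.14]. Speed limits (rad/s): [2.22, 2.22, 2.79, 3.14, 3.14, 3.14].

### API

Orientations are given as a 3x3 rotation matrix whose columns are the frame's x, y, z axes.
In Python, from rig import sensors, snapshot, calibration, job, finder, manip gives the robot as it stands. The module is installed in compiled form; this text tells all that it offers.
- The arm moves only by the tool move_arm, never from a script. Its argument "rows" is a list that holds one entry, the list of rows, each a list of 7 numbers: the shift along the world's x, y, z in m, then the turn, a rotation vector about the world's x, y, z in rad, then the opening, from 0 (shut) to 1 (fully open). In form: [[[tx, ty, tz, rx, ry, rz, jaw], ...]]. A call has 1 to 20 rows; each row is the pose to reach, as a shift and turn from the pose commanded when the call began; what a row does not reach only later rows make up. A row lasts 1/12 s, in which the tool goes at most 41.7 mm and 7.16 degrees, less where a joint would pass 70% of its speed; a pose out of reach is approached as far as the arm can. A call with a gripper value outside its range is refused whole. The fingers move at their own pace and stop on an object; "newtons" is the grip in N (left out, the last holds). Time passes only in rows, so rows that repeat a pose let the fingers close. It gives the time, the measured TCP pose, the force, the opening and the grip force at its end, in the units of the state.
- sensors.state(): the state, without advancing time (a new reading comes with each control period).
- snapshot(name): name is "scene" or "top" or "wrist"; returns the picture (420x560x3 uint8, red, green, blue); there is no depth.
- calibration(name): a dict with "fovy" (degrees; the focal length in pixels is half the picture's height over the tangent of half this angle, whatever the lens; pixels are square), "cx", "cy" (the principal point, pixels), "R" (3x3) and "t" (3): a world point X has camera coordinates R X + t. Camera axes: x right, y down, z forward; pixel columns grow to the right and rows downward; lengths in m; the calibration is good to about 2 mm. A picture is of the moment at which its call begins: read the wrist's pose just before it. calibration takes no time and is no camera call; for the wrist camera it gives the pose at the moment of the call.
- job.sign_off(): hands the job in; it is judged then, once.
Trained networks look in the newest picture that a camera, given by its name, has taken for a name from the list of things; names that differ only in an ending like _2 or _b are one class to them, and where a whole thing is asked for, a point or a joint stands for the part that bears it (a point fixed in the world has none). Each returns a list of dicts, best first, with "p" (0 to 1); they miss things now and then, are a little off and sometimes report something else, mostly with a low value. They report only what shows in the picture. A call takes as long as a camera call.
- finder.masks_of(camera, label): "region" (420x560 bool, what is visible of it).
- finder.mark_of(camera, label): "point" ([x, y, z] in m, in world coordinates, good to about 4 mm: a listed point, or the origin of a listed thing).
The state is a dict: "clock": time; "qpos": joint angles; "joint_velocities": joint speeds; "effort": joint torques, N m; "tool_pos": TCP position; "orientation": TCP orientation; "contact_force": force on the tool from outside, world axes, zero at the start; "wrist_torque": the same for the moment, N m; "gripper_width": finger opening in m; "grip_force": force on a finger pad.
Only numpy, scipy, OpenCV 4.12 (cv2) and the standard library are available. Lean on these libraries where they do the work, as an engineer would, in place of code of your own. Each camera call takes 0.05 s, during which the arm holds its last target. There are 200 camera calls.

### The job

Swing the funnel arm well clear of the slide, round towards the brass flange. Then take the slide's tab under the shelf and run the slide along so its probe rod goes into the flange until you feel it come onto the sprung diaphragm hidden inside; leave it resting there with a light but definite pressure, never squashing the diaphragm, let go, and leave the loose things on the bench where they are.

Things in the scene. Friction and masses are not known exactly. Their poses are not given: they have to be found in the camera images.
- bed: Grey slide bed fixed to the bench, plate 100 x 500 x 12 mm; origin at bench level on the rail's centre line. Its y axis is the sliding direction (plate from y -230 to +270 mm), its x axis points away from the robot. Two posts at x +36, y -210 and +250 mm carry the shelf.
- shelf_edge (a point): Mid-length of the front lower edge of the level aluminium shelf over the slide: bed x +8, y +20 mm, 166 mm above the bench; axes as the bed's. The shelf is 8 mm thick, 40 mm deep (to bed x +48), 500 mm long. It keeps a gripper from coming straight down on the tab; a tool leaning about 40 degrees, its upper end back towards the robot (bed -x), reaches it.
- carriage: The slide: dark steel block 56 x 50 x 40 mm (x, y, z), its top 62 mm above the bench, with an aluminium tab on it to grip by its two y faces: 20 (x) x 14 (y) x 42 mm tall. Origin: middle of the tab's top, 104 mm above the bench; axes as the bed's. Slides along bed y only, 190 mm from end to end, starting near the -y end. Steady drag 7 N (plus 4 N per m/s); stays where it is left.
- rod_tip (a point): End of the slide's probe rod, 10 mm thick, 200 mm beyond the tab's middle in bed +y and 48 mm above the bench.
- flange: Cast brass gauge flange fixed at the +y end, disc 72 mm across, 14 mm thick, facing -y, with a closed hub 44 mm across, 116 mm long behind. Origin at bench level under its front face; axes as the bed's. The rod enters its bore freely. Hidden inside is the sprung diaphragm, 25 to 80 mm behind the front face, depth unknown.
- bore (a point): Centre of the bore's mouth in the flange's front face, 48 mm above the bench; axes as the bed's. The diaphragm inside has no preload, gives way at 0.5 N per mm as the rod pushes it, and bottoms hard after 14 mm. Light, definite pressure: about 3 N on it over and above the slide's drag (1 to 5 N is right once let go); over 12 N squashes it.
- funnel_arm (a joint): Swing of the funnel arm about its upright post, rad: 0 = straight across the slide towards the robot; positive takes its outer end towards the flange (clockwise from above); stops at -0.35 and 1.45. Well clear from 0.9 on. Friction 0.25 N m holds it where it is left. Bar 12 mm wide, 235-245 mm high; funnel 92 mm across, 180 mm from the pivot, 195 to 256 mm above the bench.
- swing_knob (a point): Middle of the top of the upright round black knob at the outer end of the funnel arm: 14 mm across, 255 mm from the pivot, standing 50 mm above the bar, its top 295 mm above the bench. Push it sideways or pinch it from above.
- swing_pivot (a point): Point on the pivot axis of the funnel arm (vertical), 240 mm above the bench; x and y axes as the ring stand's.
- gauge_cock: Loose nickel gauge cock, 60 mm long, 56 mm high; bystander. Origin under its middle.
- fitting: Loose steel compression fitting standing up, 28 mm across, 62 mm high; bystander. Origin under its middle.
- spare_flange: Loose flat brass ring, 72 mm across, 14 mm high; bystander. Origin under its middle.
- sight_tube: Loose blue glass sight tube with nickel ends, lying, 152 mm long, 24 mm high; bystander. Origin under its middle.
- spanner: Loose steel spanner lying on the bench; bystander.
- grease_pot: Loose dark steel jar, 48 mm across, 60 mm high; bystander. Origin under its middle.

How it is judged:
By the outcome, as a careful person would: the job done as asked, in the order asked, and still so for the second after the job is handed in, with the robot touching nothing.
It also fails if it takes over 67 s, if anything falls off the work surface, if the arm or the gripper's body presses on something with over 40 N, if the wrist force passes 120 N, or if a joint passes its speed limit or range.

## Working session

There is one attempt and no reset: what is moved stays moved. The work goes in short steps, Python scripts to look and compute and a tool call to move; the robot and the scene stay as the last step left them, time stands still between calls to the robot, and variables do not carry over. Pictures are saved under pics/ and viewed, at most 10 in all, crops included, and the job is handed in when it is done.

Besides the shell and the picture viewer there is one more tool, called after "Emit:" in YAML: its name, and indented under it one key for each argument. move_arm: Moves the arm, as the interface text tells. Its arguments: {"type":"object","properties":{"rows":{"type":"array"},"newtons":{"type":"number"}},"required":["rows"]}

```bash
mkdir -p pics; cat > h.py <<'E'
import numpy as np, cv2
from rig import sensors, snapshot, calibration, job, finder, manip
def save(n,f):
    im=snapshot(n); cv2.imwrite('pics/'+f,im[:,:,::-1]); return im
E
python3 - <<'E'
from h import *
np.set_printoptions(precision=4,suppress=True)
s=sensors.state(); print(s['clock'],s['tool_pos'],s['orientation'],manip.tcp_to_grasp)
ims=[save(n,n+'1.png') for n in('scene','top')]
cv2.imwrite('pics/both.png',cv2.resize(np.vstack(ims)[:,:,::-1],None,fx=.71,fy=.71))
for n in('scene','top'):
    for l in['bed','shelf_edge','carriage','rod_tip','flange','bore','swing_knob','swing_pivot','gauge_cock','fitting','spare_flange','sight_tube','grease_pot','spanner']:
        try: print(n,l,[(np.round(d['point'],4),round(d['p'],2)) for d in finder.mark_of(n,l)[:2]])
        except Exception as e: print(l,e)
print(sensors.state()['clock'])
E
```

```text
0.0 [0.1925 0.488  0.2307] [[-0.9302  0.367  -0.0006]
 [ 0.367   0.9302 -0.0011]
 [ 0.0002 -0.0013 -1.    ]] -0.0187
scene bed [(array([ 0.6221, -0.0258,  0.    ]), 0.81)]
scene shelf_edge [(array([ 0.6242, -0.0024,  0.1651]), 0.83), (array([ 0.4824, -0.0186,  0.2953]), 0.38)]
scene carriage [(array([ 0.6096, -0.1673,  0.1026]), 0.71)]
scene rod_tip [(array([0.6195, 0.0366, 0.0492]), 0.78), (array([ 0.6214,  0.0946, -0.0063]), 0.57)]
scene flange [(array([ 0.6199,  0.0969, -0.0063]), 0.91), (array([ 0.6106, -0.1658,  0.1047]), 0.67)]
scene bore [(array([0.621 , 0.0934, 0.0488]), 0.64)]
scene swing_knob [(array([ 0.4867, -0.0148,  0.2971]), 0.96)]
scene swing_pivot [(array([ 0.7409, -0.0549,  0.2353]), 0.78)]
scene gauge_cock [(array([ 0.4472, -0.2551, -0.0004]), 0.6)]
scene fitting [(array([0.504 , 0.1002, 0.    ]), 0.52)]
scene spare_flange [(array([0.5025, 0.2378, 0.0046]), 0.49)]
scene sight_tube [(array([ 0.4416, -0.428 , -0.0011]), 0.58)]
scene grease_pot [(array([ 0.5876, -0.3945,  0.0006]), 0.61)]
scene spanner [(array([ 0.3911,  0.4495, -0.0009]), 0.71)]
top bed [(array([ 0.6
[... 216 characters left out ...]
2, 0.0306, 0.0484]), 0.61), (array([ 0.6111, -0.1622,  0.1012]), 0.51)]
top flange [(array([ 0.6238,  0.0948, -0.0012]), 0.7)]
top bore [(array([0.6221, 0.0951, 0.0467]), 0.75)]
top swing_knob [(array([ 0.4839, -0.02  ,  0.2955]), 0.59), (array([0.5102, 0.2419, 0.0012]), 0.2)]
top swing_pivot [(array([ 0.731 , -0.0538,  0.2415]), 0.86)]
top gauge_cock [(array([ 0.4444, -0.2543, -0.0046]), 0.55)]
top fitting [(array([ 0.5111,  0.1028, -0.0011]), 0.67)]
top spare_flange []
top sight_tube [(array([ 0.4385, -0.4244,  0.0002]), 0.79)]
top grease_pot [(array([ 0.5917, -0.3932, -0.001 ]), 0.76), (array([ 0.3896,  0.4503, -0.0026]), 0.33)]
top spanner [(array([ 0.3926,  0.4522, -0.0034]), 0.83)]
1.5
```

View pics/both.png

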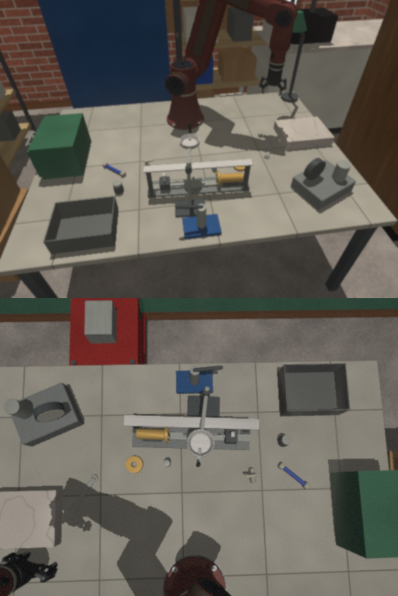

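Emit:
move_arm:
  rows:
    - [[0, 0, 0.04, 0, 0, 0, 1], [0, 0, 0.08, 0, 0, 0, 1], [0.0225, -0.039, 0.12, 0, 0, 0.02, 1], [0.045, -0.078, 0.12, 0, 0, 0.05, 1], [0.0675, -0.117, 0.12, 0, 0, 0.08, 1], [0.09, -0.155, 0.12, 0, 0, 0.1, 1], [0.1125, -0.194, 0.12, 0, 0, 0.13, 1], [0.135, -0.233, 0.12, 0, 0, 0.16, 1], [0.1575, -0.272, 0.12, 0, 0, 0.19, 1], [0.18, -0.311, 0.12, 0, 0, 0.23, 1], [0.2025, -0.35, 0.12, 0, 0, 0.23, 1], [0.225, -0.388, 0.12, 0, 0, 0.23, 1], [0.2475, -0.427, 0.12, 0, 0, 0.23, 1], [0.27, -0.466, 0.12, 0, 0, 0.23, 1], [0.2925, -0.505, 0.12, 0, 0, 0.23, 1], [0.2925, -0.505, 0.12, 0, 0, 0.23, 1], [0.2925, -0.505, 0.12, 0, 0, 0.23, 1]]

```text
clock: 2.92
tool_pos: [0.4873, -0.0212, 0.3507]
orientation: [[-0.989, 0.149, 0.0], [0.149, 0.989, -0.001], [-0.001, -0.001, -1.0]]
contact_force: [0.1, 0.1, -1.2]
gripper_width: 0.0854
grip_force: 0.0
```

```bash
python3 - <<'E'
from h import *
np.set_printoptions(precision=4,suppress=True)
s=sensors.state(); print(s['clock'],s['tool_pos'],s['orientation'],s['qpos'])
save('wrist','w1.png')
for l in['swing_knob','swing_pivot','funnel_arm','shelf_edge']: print(l,[(np.round(d['point'],4),round(d['p'],2)) for d in finder.mark_of('wrist',l)[:2]])
E
```

```text
2.9167 [ 0.4873 -0.0212  0.3507] [[-0.9889  0.1488  0.0004]
 [ 0.1488  0.9889 -0.0014]
 [-0.0006 -0.0013 -1.    ]] [-0.1927  0.1816  0.0143  1.4028 -0.0012 -0.0434]
swing_knob [(array([ 0.487 , -0.0184,  0.2946]), 0.78)]
swing_pivot [(array([ 0.4396, -0.4299,  0.0001]), 0.74), (array([ 0.4858, -0.0174,  0.2963]), 0.71)]Traceback (most recent call last):
  File "<stdin>", line 5, in <module>
ValueError: it knows: bed, bore, carriage, fitting, flange, gauge_cock, grease_pot, rod_tip, shelf_edge, sight_tube, spanner, spare_flange, swing_knob, swing_pivot
```

View pics/w1.png

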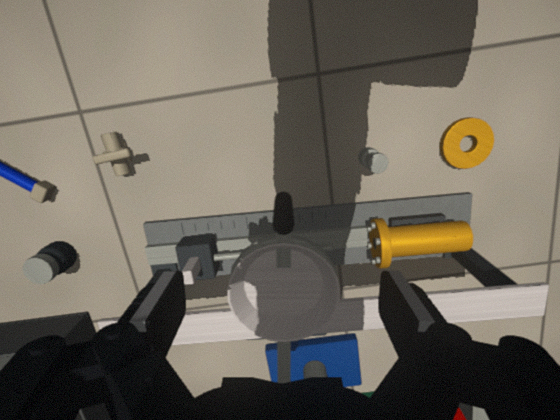

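Emit:
move_arm:
  rows:
    - [[0, 0, -0.04, 0, 0, 0, 1], [0, 0, -0.075, 0, 0, 0, 0.6], [0, 0, -0.089, 0, 0, 0, 0.3], [0, 0, -0.089, 0, 0, 0, 0.3], [0, 0, -0.089, 0, 0, 0, 0.3], [0, 0, -0.089, 0, 0, 0, 0.3], [0.005, 0.025, -0.089, 0, 0, -0.1, 0.3], [0.012, 0.049, -0.089, 0, 0, -0.2, 0.3], [0.022, 0.073, -0.089, 0, 0, -0.3, 0.3], [0.034, 0.095, -0.089, 0, 0, -0.4, 0.3], [0.048, 0.116, -0.089, 0, 0, -0.5, 0.3], [0.064, 0.136, -0.089, 0, 0, -0.6, 0.3], [0.0825, 0.154, -0.089, 0, 0, -0.7, 0.3], [0.102, 0.17, -0.089, 0, 0, -0.8, 0.3], [0.1235, 0.184, -0.089, 0, 0, -0.9, 0.3], [0.146, 0.1955, -0.089, 0, 0, -1.0, 0.3], [0.17, 0.205, -0.089, 0, 0, -1.1, 0.3], [0.17, 0.205, -0.089, 0, 0, -1.1, 0.3], [0.17, 0.205, -0.089, 0, 0, -1.1, 0.3]]

```text
clock: 4.65
tool_pos: [0.656, 0.1892, 0.2627]
orientation: [[-0.321, 0.947, 0.001], [0.947, 0.321, 0.0], [-0.0, 0.001, -1.0]]
contact_force: [-0.3, 1.0, -0.7]
gripper_width: 0.0255
grip_force: 0.6
```

```bash
python3 - <<'E'
from h import *
np.set_printoptions(precision=4,suppress=True)
s=sensors.state(); print(s['clock'],s['tool_pos'],s['contact_force'],s['qpos'])
save('top','t2.png')
for l in['swing_knob','swing_pivot']: print(l,[(np.round(d['point'],4),round(d['p'],2)) for d in finder.mark_of('top',l)[:2]])
E
```

```text
4.65 [0.656  0.1892 0.2627] [-0.2508  0.965  -0.7436] [0.1738 0.6015 0.4167 1.3847 0.0001 1.4176]
swing_knob [(array([0.6626, 0.1834, 0.2972]), 0.76), (array([0.6213, 0.0929, 0.    ]), 0.64)]
swing_pivot [(array([ 0.7331, -0.0548,  0.241 ]), 0.91)]
```

```bash
python3 - <<'E'
from h import *
from scipy.spatial.transform import Rotation as R
b=np.array([.049,.9988,0]); 
r=R.from_rotvec(-.698*b)*R.from_rotvec([0,0,1.196]); print(r.as_rotvec())
s=sensors.state(); M=r.as_matrix()@s['orientation']; z=M[:,2]; print(M.round(3))
g=np.array([.609,-.165,.092])-.11*z; t=g+.0187*z
print(g,t,t-[.655,.188,.2617])
E
```

```text
[-0.44600198 -0.59033065  1.14466745]
[[-0.765  0.048  0.642]
 [ 0.037  0.999 -0.03 ]
 [-0.643  0.001 -0.766]]
[ 0.53838031 -0.16167222  0.17627209] [ 0.55038566 -0.16223795  0.16194583] [-0.10461434 -0.35023795 -0.09975417]
```

Emit:
move_arm:
  rows:
    - [[0, 0, 0.0, 0, 0, 0, 0.6], [0, 0, 0.0, 0, 0, 0, 0.6], [0, 0, 0.04, 0, 0, 0, 0.6], [0, 0, 0.08, 0, 0, 0, 0.6], [0, 0, 0.09, 0, 0, 0, 0.6]]

```text
clock: 5.22
tool_pos: [0.6554, 0.1882, 0.359]
orientation: [[-0.319, 0.948, 0.007], [0.948, 0.319, 0.001], [-0.001, 0.007, -1.0]]
contact_force: [-0.0, 0.8, 0.8]
gripper_width: 0.051
grip_force: 0.0
```

Emit:
move_arm:
  rows:
    - [[-0.03, -0.02, 0, -0.037, -0.049, 0.095, 1], [-0.055, -0.05, 0, -0.074, -0.098, 0.19, 1], [-0.08, -0.08, 0, -0.111, -0.147, 0.286, 1], [-0.105, -0.11, 0, -0.149, -0.197, 0.382, 1], [-0.13, -0.14, 0, -0.186, -0.246, 0.477, 1], [-0.15, -0.17, 0, -0.223, -0.295, 0.572, 1], [-0.17, -0.2, -0.01, -0.26, -0.344, 0.668, 1], [-0.18, -0.235, -0.03, -0.297, -0.393, 0.763, 1], [-0.18, -0.27, -0.05, -0.334, -0.443, 0.859, 1], [-0.18, -0.3, -0.07, -0.372, -0.492, 0.954, 1], [-0.18, -0.33, -0.09, -0.409, -0.541, 1.05, 1], [-0.18, -0.35, -0.12, -0.446, -0.59, 1.145, 1], [-0.16, -0.35, -0.15, -0.446, -0.59, 1.145, 1], [-0.13, -0.35, -0.17, -0.446, -0.59, 1.145, 1], [-0.105, -0.35, -0.19, -0.446, -0.59, 1.145, 1], [-0.105, -0.35, -0.19, -0.446, -0.59, 1.145, 1], [-0.105, -0.35, -0.19, -0.446, -0.59, 1.145, 1]]

```text
clock: 6.63
tool_pos: [0.5491, -0.1608, 0.1594]
orientation: [[-0.768, 0.049, 0.638], [0.039, 0.999, -0.029], [-0.639, 0.003, -0.769]]
contact_force: [-1.1, 0.6, -0.6]
gripper_width: 0.0853
grip_force: 0.0
```

```bash
python3 - <<'E'
from h import *
np.set_printoptions(precision=4,suppress=True)
s=sensors.state(); print(s['clock'],s['tool_pos'],s['orientation'],s['contact_force'],s['qpos'])
a=save('wrist','w3.png');c=save('scene','s3.png')
cv2.imwrite('pics/b3.png',np.hstack([a,c[150:320,150:430].repeat(2,0).repeat(2,1)[:420]][:1])[:,:,::-1])
for n in ('wrist','scene','top'):
  if n=='top': snapshot('top')
  for l in['carriage','shelf_edge','rod_tip','bore','swing_knob']: print(n,l,[(np.round(d['point'],4),round(d['p'],2)) for d in finder.mark_of(n,l)[:2]])
E
```

```text
6.6333 [ 0.5491 -0.1608  0.1594] [[-0.7684  0.0489  0.6381]
 [ 0.0395  0.9988 -0.029 ]
 [-0.6388  0.0029 -0.7694]] [-1.0718  0.5644 -0.5754] [-0.6124  0.0941 -0.933  -0.0673  0.3502 -0.451 ]
wrist carriage [(array([ 0.6068, -0.1656,  0.104 ]), 0.82)]
wrist shelf_edge [(array([ 0.6256, -0.0025,  0.1658]), 0.75)]
wrist rod_tip [(array([0.617 , 0.0367, 0.0493]), 0.64)]
wrist bore []
wrist swing_knob []
scene carriage [(array([ 0.6076, -0.168 ,  0.1031]), 0.8)]
scene shelf_edge [(array([ 0.6242, -0.0013,  0.1636]), 0.79), (array([ 0.6209, -0.0283,  0.0023]), 0.25)]
scene rod_tip [(array([0.6186, 0.0362, 0.0498]), 0.58)]
scene bore [(array([0.6237, 0.0971, 0.0511]), 0.79)]
scene swing_knob [(array([0.66  , 0.1876, 0.2956]), 0.73)]
top carriage [(array([ 0.6073, -0.1665,  0.103 ]), 0.96)]
top shelf_edge []
top rod_tip [(array([0.621 , 0.0271, 0.0527]), 0.83), (array([0.5078, 0.2432, 0.0029]), 0.57)]
top bore [(array([0.6234, 0.0968, 0.0498]), 0.9)]
top swing_knob [(array([0.6605, 0.1837, 0.297 ]), 0.75)]
```

View pics/w3.png

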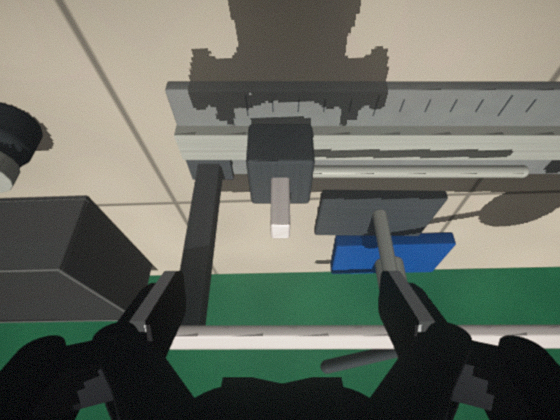

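View pics/s3.png

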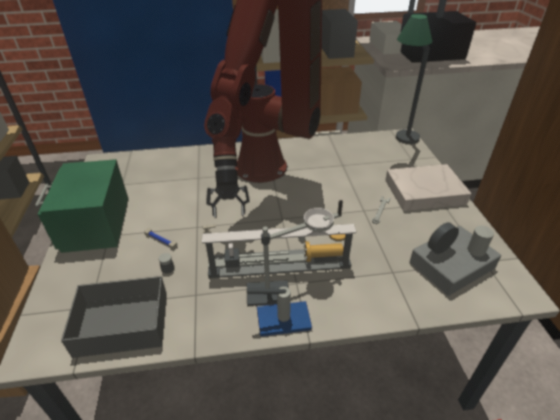

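Emit:
move_arm:
  rows:
    - [[0.014, -0.001, -0.016, 0, 0, 0, 0.6], [0.028, -0.003, -0.032, 0, 0, 0, 0.6], [0.042, -0.004, -0.048, 0, 0, 0, 0.6], [0.056, -0.005, -0.064, 0, 0, 0, 0.6], [0.063, -0.0055, -0.073, 0, 0, 0, 0.6], [0.07, -0.0055, -0.081, 0, 0, 0, 0.6], [0.07, -0.0055, -0.081, 0, 0, 0, 0.6], [0.07, -0.0055, -0.081, 0, 0, 0, 0.6]]

```text
clock: 8.2
tool_pos: [0.6199, -0.1668, 0.0807]
orientation: [[-0.766, 0.049, 0.641], [0.038, 0.999, -0.031], [-0.642, 0.001, -0.767]]
contact_force: [0.8, 0.2, -0.7]
gripper_width: 0.0517
grip_force: 0.0
```

```bash
python3 - <<'E'
from h import *
save('wrist','w4.png')
E
```

```text
(no output)
```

View pics/w4.png

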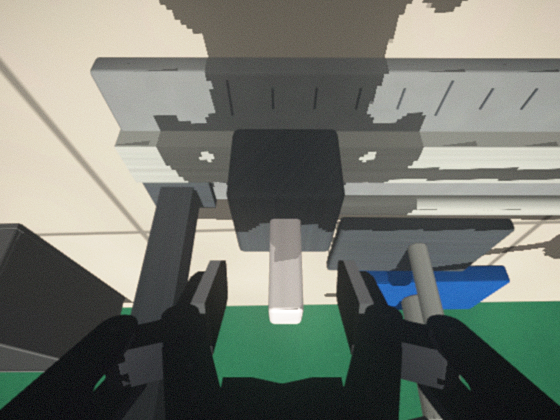

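Emit:
move_arm:
  rows:
    - [[0, 0, -0.003, 0, 0, 0, 0.3], [0, 0, -0.003, 0, 0, 0, 0], [0, 0, -0.003, 0, 0, 0, 0], [0, 0, -0.003, 0, 0, 0, 0], [0, 0, -0.003, 0, 0, 0, 0], [0, 0, -0.003, 0, 0, 0, 0], [0, 0, -0.003, 0, 0, 0, 0]]
  newtons: 30

```text
clock: 8.83
tool_pos: [0.6199, -0.1668, 0.0787]
orientation: [[-0.765, 0.049, 0.642], [0.038, 0.999, -0.031], [-0.643, 0.001, -0.766]]
contact_force: [-5.7, 2.4, 6.8]
gripper_width: 0.0131
grip_force: 32.2
```

Emit:
move_arm:
  rows:
    - [[0.0002, 0.004, -0.002, 0, 0, 0, 0], [0.0006, 0.011, -0.002, 0, 0, 0, 0], [0.001, 0.019, -0.002, 0, 0, 0, 0], [0.0015, 0.028, -0.002, 0, 0, 0, 0], [0.002, 0.037, -0.002, 0, 0, 0, 0], [0.0025, 0.046, -0.002, 0, 0, 0, 0], [0.003, 0.055, -0.002, 0, 0, 0, 0], [0.0034, 0.063, -0.002, 0, 0, 0, 0], [0.0037, 0.069, -0.002, 0, 0, 0, 0], [0.004, 0.073, -0.002, 0, 0, 0, 0], [0.004, 0.075, -0.002, 0, 0, 0, 0]]

```text
clock: 9.75
tool_pos: [0.6243, -0.0936, 0.0782]
orientation: [[-0.764, 0.052, 0.643], [0.038, 0.999, -0.036], [-0.644, -0.003, -0.765]]
contact_force: [-20.3, -5.6, 25.4]
gripper_width: 0.0139
grip_force: 36.1
```

Emit:
move_arm:
  rows:
    - [[-0.001, 0, 0.0015, 0, 0, 0, 0], [-0.002, 0, 0.003, 0, 0, 0, 0], [-0.002, 0, 0.003, 0, 0, 0, 0], [-0.002, 0, 0.003, 0, 0, 0, 0]]

```text
clock: 10.08
tool_pos: [0.6231, -0.0933, 0.0795]
orientation: [[-0.765, 0.051, 0.642], [0.038, 0.999, -0.034], [-0.643, -0.001, -0.766]]
contact_force: [13.7, -4.4, -14.2]
gripper_width: 0.0132
grip_force: 33.2
```

Emit:
move_arm:
  rows:
    - [[0.001, 0.0013, -0.001, 0, 0, 0, 0], [0.001, 0.0026, -0.001, 0, 0, 0, 0], [0.001, 0.004, -0.001, 0, 0, 0, 0], [0.0012, 0.0053, -0.001, 0, 0, 0, 0], [0.0013, 0.0066, -0.001, 0, 0, 0, 0], [0.0014, 0.008, -0.001, 0, 0, 0, 0]]

```text
clock: 10.58
tool_pos: [0.6236, -0.086, 0.0793]
orientation: [[-0.765, 0.053, 0.642], [0.039, 0.999, -0.036], [-0.643, -0.002, -0.766]]
contact_force: [-12.2, -5.7, 12.5]
gripper_width: 0.0134
grip_force: 38.5
```

Emit:
move_arm:
  rows:
    - [[-0.0004, 0.0013, 0.0006, 0, 0, 0, 0], [-0.0003, 0.0026, 0.0006, 0, 0, 0, 0], [-0.0002, 0.004, 0.0006, 0, 0, 0, 0], [-0.0001, 0.0053, 0.0006, 0, 0, 0, 0], [0, 0.0066, 0.0006, 0, 0, 0, 0], [0, 0.008, 0.0006, 0, 0, 0, 0]]

```text
clock: 11.08
tool_pos: [0.6239, -0.078, 0.0794]
orientation: [[-0.765, 0.053, 0.642], [0.039, 0.999, -0.035], [-0.643, -0.002, -0.766]]
contact_force: [1.8, -7.4, -3.1]
gripper_width: 0.0135
grip_force: 35.7
```

Emit:
move_arm:
  rows:
    - [[0, 0.0013, 0, 0, 0, 0, 0], [0.0001, 0.0026, 0, 0, 0, 0, 0], [0.0002, 0.004, 0, 0, 0, 0, 0], [0.0003, 0.0053, 0, 0, 0, 0, 0], [0.0003, 0.0066, 0, 0, 0, 0, 0], [0.0004, 0.008, 0, 0, 0, 0, 0]]

```text
clock: 11.58
tool_pos: [0.6244, -0.07, 0.0794]
orientation: [[-0.765, 0.052, 0.642], [0.039, 0.999, -0.035], [-0.643, -0.002, -0.766]]
contact_force: [0.7, -7.3, -1.2]
gripper_width: 0.0136
grip_force: 35.7
```

Emit:
move_arm:
  rows:
    - [[0, 0.0013, 0, 0, 0, 0, 0], [0.0001, 0.0026, 0, 0, 0, 0, 0], [0.0002, 0.004, 0, 0, 0, 0, 0], [0.0003, 0.0053, 0, 0, 0, 0, 0], [0.0003, 0.0066, 0, 0, 0, 0, 0], [0.0004, 0.008, 0, 0, 0, 0, 0]]

```text
clock: 12.08
tool_pos: [0.6248, -0.062, 0.0794]
orientation: [[-0.765, 0.052, 0.642], [0.039, 0.999, -0.035], [-0.643, -0.002, -0.766]]
contact_force: [0.8, -6.5, -1.3]
gripper_width: 0.0136
grip_force: 35.7
```

Emit:
move_arm:
  rows:
    - [[0, 0.0013, 0, 0, 0, 0, 0], [0.0001, 0.0026, 0, 0, 0, 0, 0], [0.0002, 0.004, 0, 0, 0, 0, 0], [0.0003, 0.0053, 0, 0, 0, 0, 0], [0.0003, 0.0066, 0, 0, 0, 0, 0], [0.0004, 0.008, 0, 0, 0, 0, 0]]

```text
clock: 12.58
tool_pos: [0.6252, -0.054, 0.0794]
orientation: [[-0.765, 0.053, 0.642], [0.039, 0.999, -0.035], [-0.643, -0.002, -0.766]]
contact_force: [0.9, -7.6, -1.1]
gripper_width: 0.0135
grip_force: 35.7
```

Emit:
move_arm:
  rows:
    - [[0, 0.0013, 0, 0, 0, 0, 0], [0.0001, 0.0026, 0, 0, 0, 0, 0], [0.0002, 0.004, 0, 0, 0, 0, 0], [0.0003, 0.0053, 0, 0, 0, 0, 0], [0.0003, 0.0066, 0, 0, 0, 0, 0], [0.0004, 0.008, 0, 0, 0, 0, 0]]

```text
clock: 13.08
tool_pos: [0.6256, -0.0466, 0.0794]
orientation: [[-0.765, 0.054, 0.642], [0.039, 0.999, -0.037], [-0.643, -0.003, -0.766]]
contact_force: [0.8, -11.2, -2.0]
gripper_width: 0.0131
grip_force: 35.8
```

Emit:
move_arm:
  rows:
    - [[0, 0, 0, 0, 0, 0, 0], [0, 0, 0, 0, 0, 0, 0]]

```text
clock: 13.25
tool_pos: [0.6256, -0.0464, 0.0794]
orientation: [[-0.765, 0.053, 0.642], [0.039, 0.999, -0.036], [-0.643, -0.003, -0.766]]
contact_force: [0.3, -9.4, -2.3]
gripper_width: 0.0133
grip_force: 35.7
```

Emit:
move_arm:
  rows:
    - [[0, 0, 0, 0, 0, 0, 0]]

```text
clock: 13.33
tool_pos: [0.6256, -0.0465, 0.0794]
orientation: [[-0.765, 0.053, 0.642], [0.039, 0.999, -0.036], [-0.643, -0.003, -0.766]]
contact_force: [-0.0, -9.6, -3.2]
gripper_width: 0.0136
grip_force: 35.7
```

Emit:
move_arm:
  rows:
    - [[0, 0.0005, 0, 0, 0, 0, 0], [0, 0.001, 0, 0, 0, 0, 0]]

```text
clock: 13.5
tool_pos: [0.6256, -0.0458, 0.0794]
orientation: [[-0.765, 0.054, 0.642], [0.039, 0.999, -0.037], [-0.643, -0.003, -0.766]]
contact_force: [1.7, -10.9, -3.0]
gripper_width: 0.0136
grip_force: 35.5
```

Emit:
move_arm:
  rows:
    - [[0, 0, 0, 0, 0, 0, 0.2], [0, 0, 0, 0, 0, 0, 0.4], [0, 0, 0, 0, 0, 0, 0.6], [0, 0, 0, 0, 0, 0, 0.6], [0, 0, 0, 0, 0, 0, 0.6], [0, 0, 0, 0, 0, 0, 0.6]]

```text
clock: 14.0
tool_pos: [0.6252, -0.043, 0.0789]
orientation: [[-0.765, 0.049, 0.642], [0.038, 0.999, -0.031], [-0.643, 0.0, -0.766]]
contact_force: [-0.4, 0.4, -0.1]
gripper_width: 0.0515
grip_force: 0.0
```

Emit:
move_arm:
  rows:
    - [[-0.013, 0.001, 0.015, 0, 0, 0, 0.6], [-0.026, 0.001, 0.031, 0, 0, 0, 0.6], [-0.039, 0.002, 0.046, 0, 0, 0, 0.6], [-0.052, 0.002, 0.062, 0, 0, 0, 0.6], [-0.064, 0.003, 0.077, 0, 0, 0, 0.6], [-0.077, 0.003, 0.092, 0, 0, 0, 0.6], [-0.09, 0.003, 0.107, 0, 0, 0, 0.6], [-0.09, 0.003, 0.107, 0, 0, 0, 0.6], [-0.09, 0.003, 0.107, 0, 0, 0, 0.6]]

```text
clock: 14.75
tool_pos: [0.5357, -0.0404, 0.1871]
orientation: [[-0.764, 0.05, 0.644], [0.038, 0.999, -0.032], [-0.644, -0.0, -0.765]]
contact_force: [0.5, -0.4, 0.0]
gripper_width: 0.0513
grip_force: 0.0
```

```bash
python3 - <<'E'
from h import *
s=sensors.state(); print(s['clock'],s['tool_pos'],s['contact_force'])
save('wrist','w5.png'); snapshot('top'); snapshot('scene')
for n,l in [('wrist','carriage'),('top','carriage'),('scene','carriage'),('top','swing_knob'),('scene','swing_knob'),('scene','fitting'),('scene','gauge_cock')]: print(n,l,[(np.round(d['point'],4),round(d['p'],2)) for d in finder.mark_of(n,l)[:1]])
E
```

```text
14.75 [ 0.53568343 -0.04035937  0.18706882] [ 0.53703345 -0.4466368   0.00896134]
wrist carriage [(array([ 0.6138, -0.0462,  0.1028]), 0.72)]
top carriage [(array([ 0.6145, -0.0445,  0.1018]), 0.72)]
scene carriage [(array([ 0.6155, -0.0462,  0.1044]), 0.78)]
top swing_knob [(array([0.6604, 0.1836, 0.2963]), 0.83)]
scene swing_knob [(array([0.6619, 0.1893, 0.2969]), 0.82)]
scene fitting [(array([ 0.5017,  0.0992, -0.0007]), 0.51)]
scene gauge_cock [(array([ 0.4478, -0.2564,  0.0021]), 0.55)]
```

View pics/w5.png

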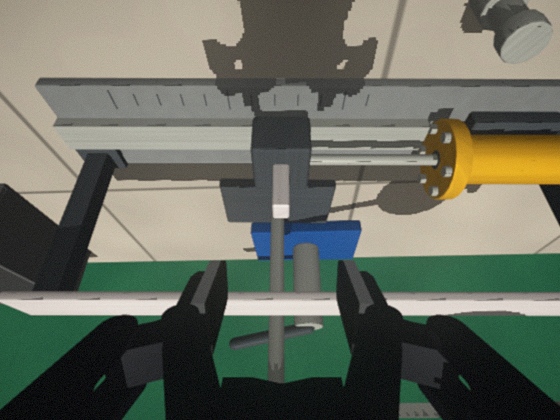

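```bash
python3 -c "
from rig import job; print(job.sign_off())"
```

```text
the job is handed in; nothing more can be done
None
```

The job is handed in: the funnel arm is swung to about 1.2 rad, the slide's rod rests on the diaphragm with an estimated 3 to 4 N, and the gripper has let go and backed clear at about 15 s. The loose things were not touched on purpose: the fitting and gauge cock were re-measured where they started, the rest were not re-checked, and no verdict came back at hand-in.

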